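# Push the carriage past the spring stop of a dowelling fixture

## Task

On the dowelling fixture, press the red release bar down with the fingertips so that its steel stop sinks, and keep it down while you push the wooden carriage along the bed, past the stop, until it butts against the aluminium end block. Then let go of the bar so that the stop springs up behind the carriage and locks it in. Only push and press: do not lift or tip the carriage, and leave the loose things around it where they are.

Things in the scene. Friction and masses are not known exactly. Their poses are not given: they have to be found in the camera images.
- fixture: Dowelling fixture fixed to the bench; place and yaw vary. Plywood bed 130 mm wide, 12 mm thick. x = push direction, y across, z up; origin on the bench surface, on the bed's centre line; bed spans x -185 to +160 mm. Dark guide strips (y +-52 to +-64 mm, tops 22 mm above the bench) run along both sides.
- end_face (a point): Middle of the near face of the aluminium end block (24 mm thick, top 85 mm above the bench), at fixture x = +136 mm, 50 mm above the bench: the carriage's front must butt against this face.
- carriage: Loose wooden carriage on the bed, 0.8 kg, 96 mm long (x, the push direction), 104 mm wide, top 82 mm above the bench at most, a workpiece clamped on it. Origin: centre of its underside. Four corner feet, 26 mm long, 29 mm tall, open between. Starts with its front 8 to 40 mm short of the stop; against the end block its origin is at fixture x = +88 mm. Slides with a push of 2 to 6 N.
- push_face (a point): Middle of the carriage's flat vertical rear face, the face to push: full width (104 mm), from 41 to 67 mm above the bench, its upper part a blue rail. It lies 48 mm behind the carriage's origin; this point is 54 mm above the bench.
- stop_bar (a joint): Travel (m) of the red spring release bar: 0 up, 0.014 fully down; moves straight down without tilting, springs back (2.5 N to start, 5 N at the bottom). Pressed 0.010 or more, its stop is clear below the carriage's feet. If let go while the carriage is half over, the stop rises between the feet and blocks the rear ones.
- bar_end (a point): Rear end of the red bar's top face, on its centre line. The bar is a flat strip 44 mm wide from here (fixture x = -180 mm) to x = +60 mm; top 38 mm above the bench when up, 24 mm fully down. The carriage straddles it with 3 mm clearance; press the free part behind the carriage. A fingertip can slide along it while holding it down.
- stop_top (a point): Middle of the top edge of the steel cross stop, part of the release bar: fixture x = +24 to +36 mm, 100 mm wide, standing 8 mm above the bed (20 mm above the bench) when up, where it blocks the feet. With the carriage against the end block it rises 4 mm behind the rear feet.
- offcut: Loose beech offcut 70 x 35 x 28 mm lying beside the fixture; origin under its centre. Leave alone.
- turned_knob: Loose turned wooden knob, 40 mm across, 43 mm tall, beside the fixture; origin under its centre. Leave alone.
- wax_tin: Loose round steel tin, 68 mm across, 45 mm tall, beside the fixture; origin under its centre. Leave alone.
- glue_bottle: White glue bottle with orange cap, 60 mm across, 170 mm tall; origin under its centre. Leave alone.
- mallet: Hammer with wooden handle lying on the bench, along its own x; origin under its middle. Leave alone.
- driver: Screwdriver with green handle lying on the bench, along its own x; origin under its middle. Leave alone.
- stain_jar: Amber jar with dark lid, 68 mm across, 85 mm tall; origin under its centre. Leave alone.
Mind the look-alikes: they are no part of the job. What is shaped like the carriage but green is not meant.

How it is judged (in metres and radians):
On the way, in this order (a step that is already met when the one before it is completed fails the run):
1. the release bar is held down while the carriage is still behind the stop (value of joint stop_bar above 0.009 m and x of carriage in the frame of fixture below -0.021 m), for 0.1 s.
2. the carriage is against the end block with the release bar still held down (value of joint stop_bar above 0.009 m and x of carriage in the frame of fixture above 0.085 m), for 0.1 s.
At the end, for the whole second after the job is handed in: The carriage sits flat on the bed within 3 mm of the end block, at rest, and the release bar is up again (within 2 mm of its top position), so the stop stands behind the carriage (x of carriage in the frame of fixture between 0.085 and 0.092 m and z of carriage in the frame of fixture between 0.009 and 0.015 m and angle between carriage's own z axis and vertical below 0.05 rad and value of joint stop_bar below 0.002 m and linear speed of carriage below 0.01 m/s); the robot touches nothing.
It fails at once if the carriage is lifted more than 8 mm off the bed (z of carriage in the frame of fixture above 0.02 m).
It fails at once if the carriage is tipped more than about 9 degrees (angle between carriage's own z axis and vertical above 0.15 rad).
It fails at once if a loose thing beside the work is moved more than 20 mm (distance of any of offcut, turned_knob, wax_tin, glue_bottle, mallet, driver, stain_jar from where it was at the start of the episode above 0.02 m).
It also fails if it takes over 42 s, if anything falls off the work surface, if the arm or the gripper's body presses on something with over 40 N, if the wrist force passes 120 N, or if a joint passes its speed limit or range.

## Robot

A 6-joint arm with a two-finger parallel gripper is mounted at the origin on the work surface. World frame = base frame: x ahead of the robot, y to its left, z up, the work surface at z = 0. Lengths are in mm, angles in rad, forces in N, time in s.
With the tool pointing down it reaches from about 350 to 725 mm from the base axis. Payload 6 kg.
Tool frame: the origin (TCP) lies on the centre line of the jaws, within the pads' length; the fingertips stand 14 mm ahead of it and the grasp point (between the pads) lies 5 mm behind it; z points along the fingers, x is the direction in which the jaws open and shut, and the axes are right-handed (so a half turn about z gives the same grasp; the last joint's range is limited). The gripper opens to 85 mm and grips with 20 to 120 N. Pads are 22 mm wide; open, the fingers measure 114 mm over their backs; the gripper's body (76 mm by 85 mm) begins 54 mm behind the grasp point. The pads swing forward as they close: fully open they stand 13 mm farther back than shut.
Start: joints at [0.334, 0.04, 0.085, 0, -1.615, -0.334], TCP at [599.979, 0.019, 245.261] pointing down, gripper open.
Joint ranges: [-2.56, 2.56], [-1.29, 2.01], [-1.08, 1.49], [-3.29, 1.98], [-2.81, -0.18], [-2.99, 2.99]. Speed limits (rad/s): [2.57, 2.57, 3.01, 3.14, 3.14, 3.14].

## Interface

Orientations are given as a unit quaternion [x, y, z, w].
In Python, from rig import r gives the robot as it stands.
- The arm moves only by the tool step_arm, never from a script. Its argument "rows" is a list of rows, each a list of 3 entries, a list of its own where there are three numbers: the turn, a rotation vector about the tool's x, y, z in rad, then the shift along the tool's x, y, z in m, then the opening, from 0 (shut) to 1 (fully open). In form: [[[wx, wy, wz], [x, y, z], fingers], ...]. A call has exactly 5 rows; each row is the pose to reach, as a shift and turn from the pose measured when the call began, along the tool's axes at that moment; what a row does not reach only later rows make up. A row lasts 1/10 s, in which the tool goes at most 50 mm and 8.59 degrees, less where a joint would pass 70% of its speed; a pose out of reach is approached as far as the arm can. A call with a gripper value outside its range is refused whole. The fingers move at their own pace and stop on an object; "squeeze" is the grip in N (left out, the last holds). Time passes only in rows, so rows that repeat a pose let the fingers close, or fill a call up. It gives the time, the measured TCP pose, the force and the opening at its end, in the units of the state.
- r.observe(): the state, without advancing time (a new reading comes with each control period).
- r.get_image(name): name is "scene" or "side" or "wrist"; returns the picture (384x512x3 uint8, red, green, blue); there is no depth.
- r.camera_info(name): a dict with "intrinsics" (3x3 intrinsics, pixels), "pose" (4x4, takes a point from camera to world coordinates). Camera axes: x right, y up, looking along -z (the intrinsics and any distortion apply to the point x, -y, -z); pixel columns grow to the right and rows downward; lengths in mm; the calibration is good to about 2 mm. The wrist camera is an equidistant fisheye: a pixel r from the principal point sees the ray r / f radians off the axis. A picture is of the moment at which its call begins: read the wrist's pose just before it. camera_info takes no time and is no camera call; for the wrist camera it gives the pose at the moment of the call.
- r.close_job(): hands the job in, once; it reports no verdict.
The state is a dict: "time": time; "joints": joint angles; "dq": joint speeds; "joint_efforts": joint torques, N m; "ee_pos": TCP position; "tcp_rot": TCP orientation; "wrist_force": force on the tool from outside, world axes, zero at the start; "moment": the same for the moment, N m; "opening": finger opening in mm.
Only numpy, scipy, OpenCV 4.12 (cv2) and the standard library are available. Lean on these libraries where they do the work, as an engineer would, in place of code of your own. Each camera call takes 0.05 s, during which the arm holds its last target. There are 200 camera calls.

## Working session

There is one attempt and no reset: what is moved stays moved. The work goes in short steps, Python scripts to look and compute and a tool call to move; the robot and the scene stay as the last step left them, time stands still between calls to the robot, and variables do not carry over. Pictures are saved under pics/ and viewed, about 8 in all and at most 12, crops included, and the job is handed in when it is done.

Besides the shell and the picture viewer there is one more tool, called as name(argument=value, ...), one argument or row to a line, values as JSON. step_arm: Moves the arm, as the interface text tells. Its arguments: {"type":"object","properties":{"rows":{"type":"array","items":{"type":"array"}},"squeeze":{"type":"number"}},"required":["rows"]}

```bash
ls; mkdir -p pics; python3 - <<'E'
from rig import r
import cv2,numpy as np
np.set_printoptions(precision=4,suppress=True)
o=r.observe();print(o)
ims=[]
for n in ("scene","side"):
    c=r.camera_info(n);print(n,c)
    im=r.get_image(n);cv2.imwrite(f"pics/{n}0.png",im[:,:,::-1])
c=r.camera_info("wrist");print(c);cv2.imwrite("pics/wrist0.png",r.get_image("wrist")[:,:,::-1])
E
```

```text
pics
{'time': 0.0, 'joints': array([ 0.3337,  0.0408,  0.0838, -0.0005, -1.6155, -0.3337]), 'dq': array([-0.0004,  0.0002,  0.0004,  0.    ,  0.0005,  0.0002]), 'joint_efforts': array([ -0.0007, -36.8201,  34.7413,   6.9323,  -0.0055,  -0.    ]), 'ee_pos': array([599.7013,   0.0706, 244.2675]), 'tcp_rot': array([-0.    ,  1.    , -0.0001, -0.0009]), 'wrist_force': array([ 0.1902, -0.0373,  0.0011]), 'moment': array([ 0.0146,  0.0442, -0.0142]), 'opening': 85.63536425411448}
scene {'intrinsics': array([[493.2749,   0.    , 252.3335],
       [  0.    , 493.2749, 186.4098],
       [  0.    ,   0.    ,   1.    ]]), 'pose': array([[   0.3902,   -0.731 ,    0.5599, 1258.6845],
       [   0.9207,    0.303 ,   -0.2461, -351.7531],
       [   0.0102,    0.6115,    0.7912, 1095.2846],
       [   0.    ,    0.    ,    0.    ,    1.    ]])}
side {'intrinsics': array([[431.2978,   0.    , 255.5193],
       [  0.    , 431.2978, 191.6683],
       [  0.    ,   0.    ,   1.    ]]), 'pose': array([[   0.9701,    0.1879,   -0.1533,  318.3111],
       [  -0.2425,    0.7639,   -0.5981, -886.0767],
       [   0.0047,    0.6174,    0.7866, 1169.6873],
       [   0.    ,    0.    ,    0.    ,    1.    ]])}
{'intrinsics': array([[297.3186,   0.    , 257.6025],
       [  0.    , 297.3186, 190.4239],
       [  0.    ,   0.    ,   1.    ]]), 'pose': array([[ -1.    ,  -0.0013,   0.0006, 600.2835],
       [  0.0011,  -0.9627,  -0.2704, -67.3102],
       [  0.0009,  -0.2704,   0.9627, 372.9427],
       [  0.    ,   0.    ,   0.    ,   1.    ]])}
```

View pics/scene0.png

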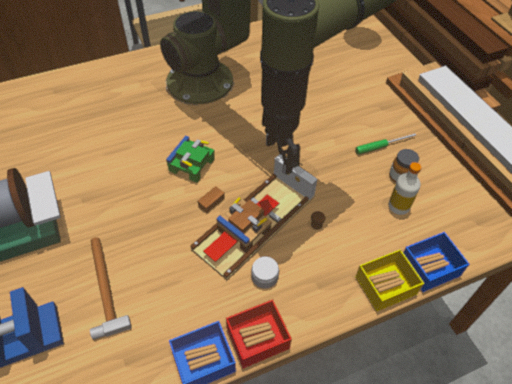

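View pics/side0.png

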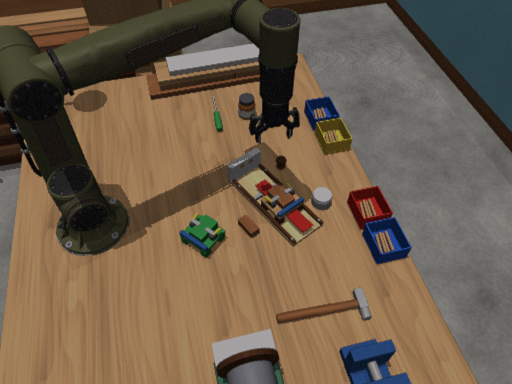

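The scene view shows the fixture with its end block at about (296,178) and its rear end at (218,255). The wooden carriage with the blue rail at (233,230) is the one meant. The green look-alike at (190,157) stands apart on the bench, so I leave it alone. The side view agrees: end block at (245,165), rear end at (310,228). Next I enlarge both views around the fixture.

```bash
python3 - <<'E'
import cv2,numpy as np
a=cv2.imread("pics/scene0.png")[145:285,180:330]
b=cv2.imread("pics/side0.png")[140:250,220:340]
a=cv2.resize(a,None,fx=4,fy=4,interpolation=cv2.INTER_CUBIC)[:, :]
b=cv2.resize(b,None,fx=4,fy=4,interpolation=cv2.INTER_CUBIC)
cv2.imwrite("pics/ca.png",a);cv2.imwrite("pics/cb.png",b)
E
```

```text
(no output)
```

View pics/ca.png

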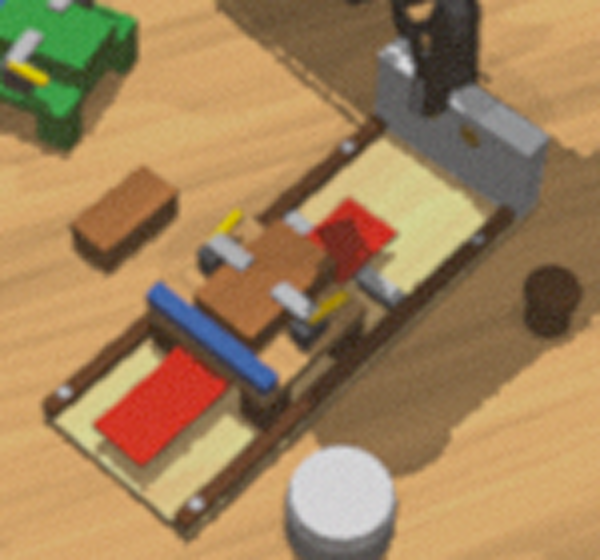

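View pics/cb.png

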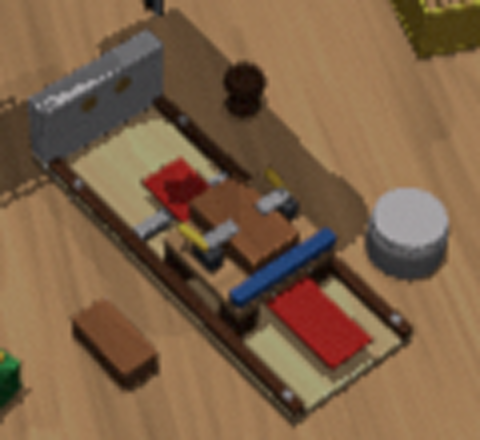

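The crops show these points (crop pixels, scene / side):
- Red bar rear corners: (97,425), (143,467) / (335,368), (372,340).
- Red bar front corners: (350,198), (397,235) / (143,182), (180,157).
- Blue rail: it ends at about (150,290)–(272,385) / (233,298)–(333,240).

I fit the fixture pose to these.

```bash
cat > h.py <<'E'
import numpy as np,cv2
from scipy.optimize import least_squares
from scipy.spatial.transform import Rotation as R
np.set_printoptions(precision=2,suppress=True)
def onplane(c,uv,z):
    K,P=c["intrinsics"],c["pose"]
    x=(uv[0]-K[0,2])/K[0,0];y=(uv[1]-K[1,2])/K[1,1]
    d=P[:3,:3]@[x,-y,-1];return P[:3,3]+d*(z-P[2,3])/d[2]
def f2w(p,q):
    c,s=np.cos(p[2]),np.sin(p[2]);return np.array([p[0]+c*q[0]-s*q[1],p[1]+s*q[0]+c*q[1]])
def w2f(p,q):
    c,s=np.cos(p[2]),np.sin(p[2]);d=np.asarray(q[:2])-p[:2];return np.array([c*d[0]+s*d[1],-s*d[0]+c*d[1]])
E
python3 - <<'E'
from h import *
from rig import r
ci={n:r.camera_info(n) for n in("scene","side")}
off={"scene":(180,145),"side":(220,140)}
pts=[("scene",97,425,-180,22,38),("scene",143,467,-180,-22,38),("scene",397,235,60,-22,38),("scene",350,198,60,22,38),
("side",335,368,-180,22,38),("side",372,340,-180,-22,38),("side",143,182,60,22,38),("side",180,157,60,-22,38),
("scene",48,403,-185,64,22),("scene",180,520,-185,-64,22),("side",295,408,-185,64,22),("side",408,328,-185,-64,22)]
W=lambda n,u,v,z:onplane(ci[n],(off[n][0]+(u+.5)/4-.5,off[n][1]+(v+.5)/4-.5),z)
w=[W(n,u,v,z)[:2] for n,u,v,x,y,z in pts]
f=lambda p:np.concatenate([f2w(p,(x,y))-q for (n,u,v,x,y,z),q in zip(pts,w)])
s=least_squares(f,[550,50,2.3]);p=s.x;print(p.round(4));print(f(p).reshape(-1,2))
np.save("fix.npy",p)
for n,u,v in(("scene",150,290),("scene",272,385),("side",233,298),("side",333,240)):
    print(n,w2f(p,W(n,u,v,67)))
for x in(-180,-130,-120,-24,40,136):print(x,f2w(p,(x,0)),np.hypot(*f2w(p,(x,0))))
E
```

```text
[590.71 -41.09   2.  ]
[[-4.32 -3.02]
 [-2.5  -0.76]
 [-3.55  2.92]
 [-3.86  1.01]
 [-0.19  0.45]
 [ 3.51  0.69]
 [ 0.66  2.8 ]
 [ 3.4   1.86]
 [-4.48 -3.96]
 [ 3.91  1.65]
 [ 0.5  -3.31]
 [ 6.9  -0.33]]
scene [-99.2   49.06]
scene [-97.76 -54.31]
side [-95.37  55.61]
side [-101.62  -44.08]
-180 [ 665.02 -205.04] 695.9096409832546
-130 [ 644.38 -159.5 ] 663.8231651124802
-120 [ 640.25 -150.39] 657.6742261676771
-24 [600.62 -62.95] 603.9069818508061
40 [574.2   -4.66] 574.2146631444388
136 [534.56  82.78] 540.9350555593327
```

step_arm(
  rows=[
    [[0, 0, -0.09], [-0.009, -0.032, 0.015], 0],
    [[0, 0, -0.18], [-0.018, -0.064, 0.03], 0],
    [[0, 0, -0.27], [-0.027, -0.096, 0.05], 0],
    [[0, 0, -0.36], [-0.036, -0.128, 0.07], 0],
    [[0, 0, -0.429], [-0.045, -0.16, 0.09], 0],
  ],
)

```text
time: 0.65
ee_pos: [644.7, -161.2, 153.3]
tcp_rot: [-0.215, 0.977, 0.0, -0.001]
wrist_force: [1.0, 0.9, -0.3]
opening: 12.1
```

```bash
python3 - <<'E'
from h import *
from rig import r
o=r.observe();p=np.load("fix.npy")
print(o["time"],o["ee_pos"],o["opening"],w2f(p,o["ee_pos"]),R.from_quat(o["tcp_rot"]).as_matrix(),o["dq"],o["joints"])
c=r.camera_info("wrist");np.savez("w1.npz",**c)
cv2.imwrite("pics/w1.png",r.get_image("wrist")[:,:,::-1])
for n in("scene","side"):cv2.imwrite(f"pics/{n}1.png",r.get_image(n)[:,:,::-1])
E
```

```text
0.65 [ 644.72 -161.15  153.29] 12.083106264997935 [-131.65    0.37] [[-0.91 -0.42 -0.  ]
 [-0.42  0.91  0.  ]
 [ 0.    0.   -1.  ]] [-0.52  0.46  0.17  0.    0.3   1.18] [ 0.06  0.22  0.11 -0.   -1.47  0.38]
```

View pics/w1.png

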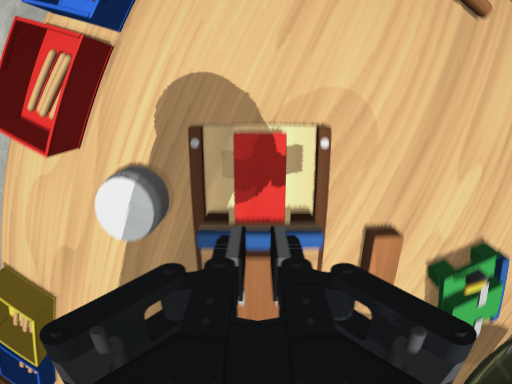

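The wrist view shows the bar's rear edge at row 133 (columns 234–285), the guide strip corners at (190,126) and (330,125), and the blue rail's rear edge at about row 231 (columns 197–323). The green look-alike is off to the right at (470,290).

```bash
cat >> h.py <<'E'
def fish(c,uv,z):
    K,P=c["intrinsics"],c["pose"]
    a=np.array([uv[0]-K[0,2],uv[1]-K[1,2]]);rr=np.hypot(*a);t=rr/K[0,0];a=a/rr*np.sin(t)
    d=P[:3,:3]@[a[0],-a[1],-np.cos(t)];return P[:3,3]+d*(z-P[2,3])/d[2]
E
python3 - <<'E'
from h import *
from rig import r
c=np.load("w1.npz");p=np.load("fix.npy")
im=cv2.imread("pics/w1.png").astype(int);b,g,rd=im[...,0],im[...,1],im[...,2]
red=(rd>120)&(g<60)&(b<60);red[:,:200]=0;red[:,320:]=0
blue=(b>100)&(rd<70)&(b>g+40);blue[:200]=0;blue[260:]=0;blue[:,:180]=0;blue[:,340:]=0
for nm,m in(("red",red),("blue",blue)):
    y,x=np.where(m);print(nm,x.min(),x.max(),y.min(),y.max())
    if nm=="blue":
        for cx in(205,215,225,235,290,300,310):
            q=np.where(m[:,cx])[0];print(cx,q.min() if len(q) else 0,q.max() if len(q) else 0)
for cx in(240,250,260,270,280):q=np.where(red[:,cx])[0];print("redcol",cx,q.min(),q.max())
for row in(145,170,200):q=np.where(red[row])[0];print("redrow",row,q.min(),q.max(),[w2f(p,fish(c,(t,row),38)) for t in(q.min()-.5,q.max()+.5)])
for uv,z in(((234.5,132.5),38),((285,132.5),38),((190,126),22),((330,125),22),((197,226),67),((323,226),67),((197,232),67),((323,232),67)):
    w=fish(c,uv,z);print(uv,z,w,w2f(p,w))
print("tcp f",c["pose"][:3,3])
E
```

```text
red 234 285 134 221
blue 198 322 233 249
205 236 245
215 236 241
225 0 0
235 0 0
290 233 234
300 233 244
310 233 245
redcol 240 134 221
redcol 250 134 221
redcol 260 134 221
redcol 270 134 221
redcol 280 135 221
redrow 145 234 276 [array([-169.54,  -20.54]), array([-169.72,   14.91])]
redrow 170 235 285 [array([-148.43,  -19.91]), array([-148.69,   22.88])]
redrow 200 235 284 [array([-122.06,  -20.29]), array([-122.3 ,   22.82])]
(234.5, 132.5) 38 [ 682.87 -196.85   38.  ] [-179.91  -19.64]
(285, 132.5) 38 [ 645.31 -214.19   38.  ] [-180.2    21.73]
(190, 126) 22 [ 722.12 -184.64   22.  ] [-184.99  -60.43]
(330, 125) 22 [ 610.13 -237.34   22.  ] [-186.76   63.33]
(197, 226) 67 [ 679.87 -120.76   67.  ] [-109.37  -48.32]
(323, 226) 67 [ 589.06 -162.46   67.  ] [-109.86   51.6 ]
(197, 232) 67 [ 678.04 -115.88   67.  ] [-104.16  -48.67]
(323, 232) 67 [ 586.51 -157.89   67.  ] [-104.64   52.04]
tcp f [ 673.99 -222.27  281.78]
```

The wrist fix agrees with the fixture fit to within 2 mm. The push face is at about x = -102, and the fingers are at -131 over the bar. I descend to just above the bar with the fingers shut.

step_arm(
  rows=[
    [[0, 0, 0], [0.0005, 0, 0.03], 0],
    [[0, 0, 0], [0.0005, 0, 0.06], 0],
    [[0, 0, 0], [0.0005, 0, 0.08], 0],
    [[0, 0, 0], [0.0005, 0, 0.092], 0],
    [[0, 0, 0], [0.0005, 0, 0.092], 0],
  ],
)

```text
time: 1.3
ee_pos: [641.8, -161.1, 57.9]
tcp_rot: [-0.212, 0.977, 0.001, -0.004]
wrist_force: [-0.7, -0.7, 0.3]
opening: -0.1
```

```bash
cat > s.py <<'E'
from h import *
from rig import r
o=r.observe();p=np.load("fix.npy")
print(o["time"],o["ee_pos"],o["opening"],"fix",w2f(p,o["ee_pos"]),"F",o["wrist_force"],"along",o["wrist_force"][:2]@[np.cos(p[2]),np.sin(p[2])],"yaw",R.from_quat(o["tcp_rot"]).as_matrix()[:,1])
E
python3 s.py
```

```text
1.3 [ 641.81 -161.14   57.89] -0.1160568405901563 fix [-130.44    3.02] F [-0.73 -0.72  0.32] along -0.3521610676856797 yaw [-0.41  0.91  0.  ]
```

step_arm(
  rows=[
    [[0, 0, 0], [-0.002, 0, 0.005], 0],
    [[0, 0, 0], [-0.002, 0, 0.01], 0],
    [[0, 0, 0], [-0.002, 0, 0.014], 0],
    [[0, 0, 0], [-0.002, 0, 0.018], 0],
    [[0, 0, 0], [-0.002, 0, 0.018], 0],
  ],
)

```text
time: 1.8
ee_pos: [644.4, -160.2, 40.6]
tcp_rot: [-0.212, 0.977, 0.001, -0.003]
wrist_force: [2.5, 2.7, 4.3]
opening: 0.1
```

```bash
python3 s.py; python3 - <<'E'
from h import *
from rig import r
c=r.camera_info("wrist");np.savez("w2.npz",**c)
cv2.imwrite("pics/w2.png",r.get_image("wrist")[:,:,::-1])
E
```

```text
1.8 [ 644.37 -160.19   40.57] 0.13400266197270824 fix [-130.63    0.29] F [2.45 2.66 4.34] along 1.4126269112960486 yaw [-0.41  0.91  0.  ]
```

View pics/w2.png

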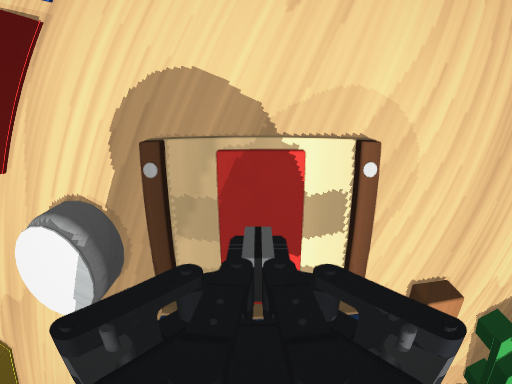

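The image shows the shut fingertips centred on the red bar: bar columns 217–305, fingers at about column 259. The upward force of 4.3 N means roughly 10–11 mm of travel. I press 2 mm deeper, then creep forward.

step_arm(
  rows=[
    [[0, 0, 0], [0, 0, 0.002], 0],
    [[0, 0, 0], [0, 0.005, 0.002], 0],
    [[0, 0, 0], [0, 0.01, 0.002], 0],
    [[0, 0, 0], [0, 0.013, 0.002], 0],
    [[0, 0, 0], [0, 0.016, 0.002], 0],
  ],
)

```text
time: 2.35
ee_pos: [637.5, -145.8, 39.1]
tcp_rot: [-0.212, 0.977, 0.0, -0.003]
wrist_force: [2.5, -5.5, 4.3]
opening: 0.0
```

```bash
python3 s.py
```

```text
2.35 [ 637.53 -145.79   39.08] 0.0044952390519770145 fix [-114.68    0.58] F [ 2.54 -5.53  4.28] along -6.088788091593798 yaw [-0.41  0.91  0.  ]
```

step_arm(
  rows=[
    [[0, 0, 0], [0, 0.005, 0], 0],
    [[0, 0, 0], [0, 0.01, 0], 0],
    [[0, 0, 0], [0, 0.015, 0], 0],
    [[0, 0, 0], [0, 0.02, 0], 0],
    [[0, 0, 0], [0, 0.024, 0], 0],
  ],
)

```text
time: 2.85
ee_pos: [627.7, -124.7, 39.6]
tcp_rot: [-0.212, 0.977, -0.0, -0.003]
wrist_force: [1.9, -6.3, 4.3]
opening: 0.1
```

```bash
python3 s.py; python3 - <<'E'
from h import *
from rig import r
a=r.get_image("scene")[145:285,180:330,::-1];b=r.get_image("side")[140:250,220:340,::-1]
a=cv2.resize(a,(420,392));b=cv2.resize(b,(380,348));c=np.zeros((392,800,3),np.uint8);c[:,:420]=a;c[:348,420:]=b
cv2.imwrite("pics/m3.png",c)
E
```

```text
2.85 [ 627.75 -124.73   39.58] 0.11365447805822197 fix [-91.47   0.79] F [ 1.86 -6.33  4.27] along -6.533484883430553 yaw [-0.41  0.91  0.  ]
```

View pics/m3.png

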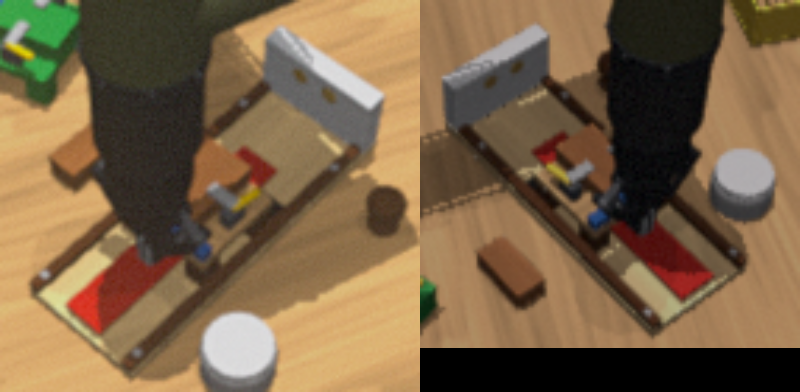

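The carriage moves with the fingers and the stop has sunk out of sight in both views. I keep pushing.

step_arm(
  rows=[
    [[0, 0, 0], [0, 0.006, 0.001], 0],
    [[0, 0, 0], [0, 0.012, 0.001], 0],
    [[0, 0, 0], [0, 0.018, 0.001], 0],
    [[0, 0, 0], [0, 0.024, 0.001], 0],
    [[0, 0, 0], [0, 0.03, 0.001], 0],
  ],
)

```text
time: 3.45
ee_pos: [615.7, -98.0, 39.6]
tcp_rot: [-0.212, 0.977, -0.001, -0.002]
wrist_force: [4.4, -8.3, 5.4]
opening: 0.0
```

```bash
python3 s.py
```

```text
3.45 [615.66 -98.05  39.6 ] 0.006372414630786469 fix [-62.17   0.79] F [ 4.38 -8.3   5.41] along -9.36607799964105 yaw [-0.41  0.91 -0.  ]
```

step_arm(
  rows=[
    [[0, 0, 0], [0, 0.006, 0.001], 0],
    [[0, 0, 0], [0, 0.012, 0.001], 0],
    [[0, 0, 0], [0, 0.018, 0.001], 0],
    [[0, 0, 0], [0, 0.024, 0.001], 0],
    [[0, 0, 0], [0, 0.03, 0.001], 0],
  ],
)

```text
time: 3.95
ee_pos: [603.8, -71.8, 39.6]
tcp_rot: [-0.211, 0.977, -0.003, -0.002]
wrist_force: [4.4, -8.1, 5.9]
opening: -0.2
```

```bash
python3 s.py
```

```text
3.95 [603.76 -71.85  39.59] -0.1679734722616512 fix [-33.4    0.81] F [ 4.4  -8.13  5.94] along -9.22564176862816 yaw [-0.41  0.91 -0.  ]
```

step_arm(
  rows=[
    [[0, 0, 0], [0, 0.006, 0.0005], 0],
    [[0, 0, 0], [0, 0.012, 0.0005], 0],
    [[0, 0, 0], [0, 0.018, 0.0005], 0],
    [[0, 0, 0], [0, 0.024, 0.0005], 0],
    [[0, 0, 0], [0, 0.03, 0.0005], 0],
  ],
)

```text
time: 4.45
ee_pos: [591.6, -45.5, 39.7]
tcp_rot: [-0.211, 0.977, -0.004, -0.001]
wrist_force: [3.3, -7.9, 4.8]
opening: -0.1
```

```bash
python3 s.py
```

```text
4.45 [591.65 -45.49  39.7 ] -0.11274726028802551 fix [-4.39  0.96] F [ 3.32 -7.89  4.77] along -8.55224377237489 yaw [-0.41  0.91 -0.01]
```

step_arm(
  rows=[
    [[0, 0, 0], [0, 0.006, 0.001], 0],
    [[0, 0, 0], [0, 0.012, 0.001], 0],
    [[0, 0, 0], [0, 0.017, 0.001], 0],
    [[0, 0, 0], [0, 0.022, 0.001], 0],
    [[0, 0, 0], [0, 0.026, 0.001], 0],
  ],
)

```text
time: 4.95
ee_pos: [581.5, -23.0, 39.7]
tcp_rot: [-0.211, 0.977, -0.005, -0.001]
wrist_force: [3.2, -7.9, 6.9]
opening: -0.4
```

```bash
python3 s.py
```

```text
4.95 [581.47 -23.    39.68] -0.4136588492123836 fix [20.3   0.94] F [ 3.2  -7.89  6.86] along -8.503752555507516 yaw [-0.41  0.91 -0.01]
```

step_arm(
  rows=[
    [[0, 0, 0], [0, 0.003, 0], 0],
    [[0, 0, 0], [0, 0.006, 0], 0],
    [[0, 0, 0], [0, 0.008, 0], 0],
    [[0, 0, 0], [0, 0.01, 0], 0],
    [[0, 0, 0], [0, 0.011, 0], 0],
  ],
)

```text
time: 5.45
ee_pos: [577.5, -15.8, 40.1]
tcp_rot: [-0.211, 0.978, -0.007, -0.001]
wrist_force: [9.0, -19.2, 0.2]
opening: 0.1
```

```bash
python3 s.py; python3 - <<'E'
from h import *
from rig import r
a=r.get_image("scene")[145:285,180:330,::-1];b=r.get_image("side")[140:250,220:340,::-1]
a=cv2.resize(a,(420,392));b=cv2.resize(b,(380,348));c=np.zeros((392,800,3),np.uint8);c[:,:420]=a;c[:348,420:]=b
cv2.imwrite("pics/m4.png",c)
E
```

```text
5.45 [577.51 -15.79  40.05] 0.053311412940703934 fix [28.5   1.58] F [  9.   -19.15   0.24] along -21.15873048507077 yaw [-0.41  0.91 -0.01]
```

View pics/m4.png

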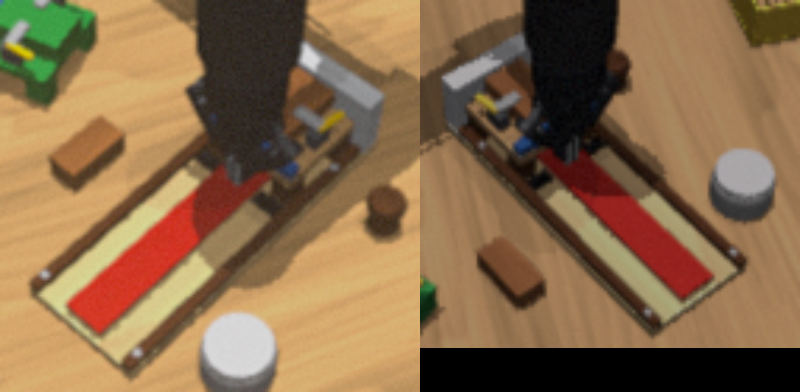

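The push force jumped to 21 N at x = 28.5, where 29 was expected, and both views show the carriage against the block, so it has butted. I hold there and press slightly deeper to secure step 2.

step_arm(
  rows=[
    [[0, 0, 0], [0, 0.0, 0.001], 0],
    [[0, 0, 0], [0, 0.0, 0.0015], 0],
    [[0, 0, 0], [0, 0.0, 0.0015], 0],
    [[0, 0, 0], [0, 0.0, 0.0015], 0],
    [[0, 0, 0], [0, 0.0, 0.0015], 0],
  ],
)

```text
time: 6.05
ee_pos: [577.6, -16.0, 39.4]
tcp_rot: [-0.211, 0.978, -0.008, -0.0]
wrist_force: [-0.2, -3.8, 8.5]
opening: 0.1
```

```bash
python3 s.py
```

```text
6.05 [577.64 -16.05  39.4 ] 0.10204745563158613 fix [28.21  1.57] F [-0.25 -3.78  8.51] along -3.3392337529228215 yaw [-0.41  0.91 -0.01]
```

step_arm(
  rows=[
    [[0, 0, 0], [0, 0.001, 0], 0],
    [[0, 0, 0], [0, 0.002, 0], 0],
    [[0, 0, 0], [0, 0.002, 0], 0],
    [[0, 0, 0], [0, 0.002, 0], 0],
    [[0, 0, 0], [0, 0.002, 0], 0],
  ],
)

```text
time: 6.55
ee_pos: [577.5, -16.0, 39.7]
tcp_rot: [-0.21, 0.978, -0.009, 0.0]
wrist_force: [7.6, -11.8, 2.7]
opening: 0.2
```

```bash
python3 s.py
```

```text
6.55 [577.5  -16.03  39.73] 0.1908651208612208 fix [28.29  1.68] F [  7.64 -11.78   2.7 ] along -13.886817867877502 yaw [-0.41  0.91 -0.02]
```

The position is unchanged at 14 N of push, so the carriage is firmly butted with the bar down. I back off along the bar, still pressing, and then lift.

step_arm(
  rows=[
    [[0, 0, 0], [0, -0.003, 0.0005], 0],
    [[0, 0, 0], [0, -0.007, 0.0005], 0],
    [[0, 0, 0], [0, -0.012, 0.0005], 0],
    [[0, 0, 0], [0, -0.018, 0], 0],
    [[0, 0, 0], [0, -0.022, 0], 0],
  ],
)

```text
time: 7.05
ee_pos: [586.5, -36.3, 40.0]
tcp_rot: [-0.21, 0.978, -0.009, -0.0]
wrist_force: [-1.1, 2.4, 4.6]
opening: 0.1
```

step_arm(
  rows=[
    [[0, 0, 0], [0, 0, -0.004], 0],
    [[0, 0, 0], [0, 0, -0.01], 0],
    [[0, 0, 0], [0, 0, -0.02], 0],
    [[0, 0, 0], [0, -0.01, -0.05], 0],
    [[0, 0, 0], [0, -0.02, -0.08], 0],
  ],
)

```text
time: 7.55
ee_pos: [593.5, -53.3, 120.5]
tcp_rot: [-0.211, 0.978, -0.009, -0.002]
wrist_force: [1.3, -0.1, 0.3]
opening: 0.3
```

step_arm(
  rows=[
    [[0, 0, 0], [0, -0.02, -0.02], 0],
    [[0, 0, 0], [0, -0.05, -0.04], 0],
    [[0, 0, 0], [0, -0.08, -0.05], 0],
    [[0, 0, 0], [0, -0.1, -0.05], 0],
    [[0, 0, 0], [0, -0.1, -0.05], 0],
  ],
)

```text
time: 8.05
ee_pos: [634.5, -145.6, 171.8]
tcp_rot: [-0.209, 0.978, -0.009, -0.002]
wrist_force: [-0.2, 0.0, 0.5]
opening: -0.2
```

```bash
python3 s.py; python3 - <<'E'
from h import *
from rig import r
c=r.camera_info("wrist");np.savez("w5.npz",**c)
w=r.get_image("wrist")[:,:,::-1];cv2.imwrite("pics/w5.png",w)
a=r.get_image("scene")[145:285,180:330,::-1];b=r.get_image("side")[140:250,220:340,::-1]
a=cv2.resize(a,(420,392));b=cv2.resize(b,(380,348));c=np.zeros((392,800,3),np.uint8);c[:,:420]=a;c[:348,420:]=b
cv2.imwrite("pics/m5.png",c)
E
```

```text
8.05 [ 634.47 -145.64  171.84] -0.21837607741522394 fix [-113.29    3.3 ] F [-0.21  0.03  0.48] along 0.11485939321782294 yaw [-0.41  0.91 -0.02]
```

View pics/m5.png

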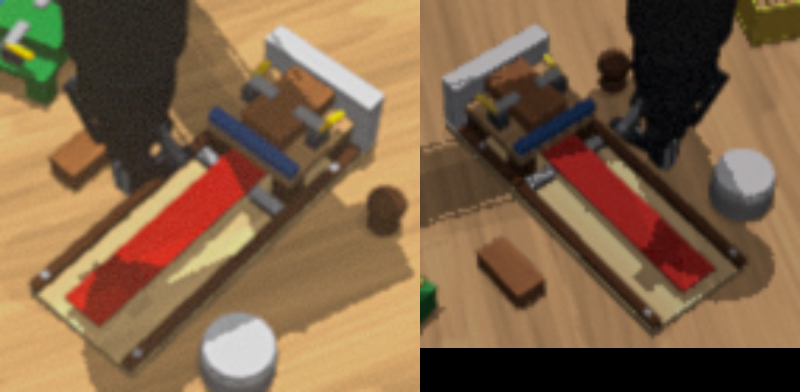

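View pics/w5.png

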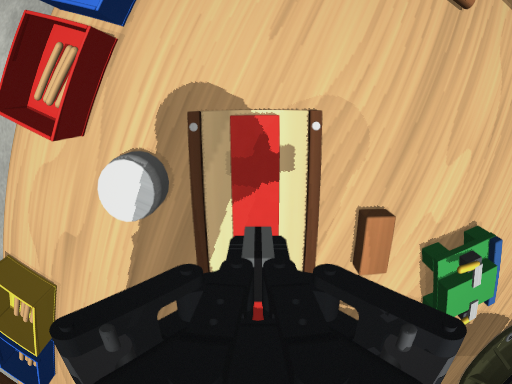

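The steel stop is visible again, standing behind the rear feet in scene (~(265,197)) and side (~(540,178)). The carriage is flat against the end block, the offcut, knob and tin are where they were, and the wrist force is about 0. I hand in.

```bash
python3 -c "
from rig import r
print(r.observe()['dq']);print(r.close_job())"
```

```text
[ 1.26966092e-02 -7.93635963e-03 -5.59270483e-03  1.48472840e-03
  4.38278734e-03 -2.73093891e-05]
the job is handed in; nothing more can be done
None
```

The carriage is against the end block with the stop up behind it, and I handed the job in at about 8.2 s. The hand-in reports no verdict.

- **Pressing and pushing:** I pressed the red bar with the shut fingertips, about 11–13 mm down at 4–5 N. Holding it down, I pushed the carriage with the side of the same fingers until it butted. The push force rose to 21 N at the expected position, and a second push of 14 N did not move it further.
- **Release:** I backed off along the bar before lifting, so the carriage was not dragged or lifted.
- **Last checks:** The final scene and side pictures show the carriage flat against the block and the stop standing behind its rear feet. The offcut, knob and tin are in place, and the wrist force is about 0.5 N, so nothing is being touched.
- **Disagreements:**
  - My first fixture fit from the two fixed cameras was off by up to 7 mm at single points. The wrist view agreed with it to about 2 mm, except one guide-strip corner at about 3.5 mm.
  - The vertical force dropped to 0.2 N at the moment of butting, probably from friction on the push face. The fingertip height still showed the bar about 12 mm down.
- **Not measured:** I judged the final bar height and the carriage's gap to the block from the pictures only. I viewed 9 pictures.

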